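Square a row of material samples against the depth stop with a ruler

ROBOT

A 6-joint arm with a two-finger parallel gripper is mounted at the origin on a cart in front of the work surface, level with it; the furniture and walls round the work are solid. World frame = base frame: x ahead of the robot, y to its left, z up, the work surface at z = 0. Lengths are in m, angles in rad, forces in N, time in s.
With the tool pointing down it reaches from about 0.4 to 0.825 m from the base axis. Payload 7 kg.
Tool frame: the origin (TCP) lies at the very end of the fingers, on their centre line; the grasp point (between the pads) lies 19 mm behind it (arm.grip_point_offset is the distance from the TCP to the grasp point, in m); z points along the fingers, y is the line along which they close (so a half turn about z gives the same grasp; the last joint's range is limited). The gripper opens to 88 mm and grips with 3 to 60 N. Pads are 19 mm wide; open, the fingers measure 130 mm over their backs; the gripper's body (78 mm by 193 mm) begins 47 mm behind the grasp point.
Start: joints at [1.601, 0.359, 0.012, 0, -1.224, -0.288], TCP at [0.172, 0.653, 0.227] pointing down, gripper open.
Joint ranges: [-3.07, 3.07], [-1.43, 2.12], [-1.02, 1.25], [-3.03, 1.67], [-3.05, -0], [-3.03, 3.03]. Speed limits (rad/s): [2.39, 2.39, 3.01, 3.14, 3.14, 3.14].

INTERFACE

Orientations are given as [roll, pitch, yaw] about the fixed x, y, z axes, in that order (R = Rz(yaw) Ry(pitch) Rx(roll)).
In Python, from station import arm, cams gives the robot as it stands.
- The arm moves only by the shell command python3 -m handwheel 'ROWS' [FORCE]. ROWS is JSON, a list that holds one entry, the list of rows, each a list of 7 numbers: the shift along the tool's x, y, z normalised to -1 to 1, where 1 is 0.08 m, then the turn, a rotation vector about the tool's x, y, z normalised to -1 to 1, where 1 is 0.5 rad, then the closure in counts, from 0 (fully open) to 255 (shut). In form: [[[x, y, z, wx, wy, wz, hand], ...]]. A call has 1 to 5 rows; each row is the pose to reach, as a shift and turn from the pose commanded when the call began, along the tool's axes at that moment; what a row does not reach only later rows make up. A row lasts 1/8 s, in which the tool goes at most 62.5 mm and 10.7 degrees, less where a joint would pass 70% of its speed; a pose out of reach is approached as far as the arm can. A call with a number of a shift or a turn outside -1 to 1 is refused whole. A call with a gripper value outside its range is refused whole. The fingers move at their own pace and stop on an object; FORCE is the grip in N (left out, the last holds). Time passes only in rows, so rows that repeat a pose let the fingers close. It gives the time, the measured TCP pose, the force, the opening and the grip force at its end, in the units of the state.
- arm.get_state(): the state, without advancing time (a new reading comes with each control period).
- cams.grab_frame(name): name is "side" or "top" or "wrist"; returns the picture (384x512x3 uint8, blue, green, red); there is no depth.
- cams.camera_info(name): a dict with "camera_matrix" (3x3 intrinsics, pixels), "R" (3x3) and "t" (3): a world point X has camera coordinates R X + t; the wrist camera has in their place "hand_eye" (4x4, takes a point from camera to tool coordinates, whose origin is the TCP and whose axes are the flange's). Camera axes: x right, y down, z forward; pixel columns grow to the right and rows downward; lengths in m; the calibration is good to about 2 mm. The wrist camera is an equidistant fisheye: a pixel r from the principal point sees the ray r / f radians off the axis. A picture is of the moment at which its call begins: read the wrist's pose just before it. camera_info takes no time and is no camera call.
- arm.job_done(): hands the job in; it is judged then, once.
The state is a dict: "t": time; "q": joint angles; "qd": joint speeds; "joint_efforts": joint torques, N m; "eef_pos": TCP position; "ee_rot": TCP orientation; "force": force on the tool from outside, world axes, zero at the start; "moment": the same for the moment, N m; "width": finger opening in m; "gripper_force": force on a finger pad.
Only numpy, scipy, OpenCV 4.12 (cv2) and the standard library are available. Lean on these libraries where they do the work, as an engineer would, in place of code of your own. Each camera call takes 0.05 s, during which the arm holds its last target. There are 200 camera calls.

TASK

Take the ruler by its grip bar and use its long edge to push the five samples together under the spring clips of the board until every one sits square and fully home against the depth stop, so that they form one straight row. Press only with the ruler, never with the fingers, and gently enough that the depth stop, which is held by friction alone, is not pushed off its setting. Then lay the ruler flat on the desk, off the board, and leave the cup, note pad and black tin where they are.

Things in the scene. Friction and masses are not known exactly. Their poses are not given: they have to be found in the camera images.
- board: Plywood sample board, 240 x 250 mm, 12 mm thick, with an aluminium clip rail along its back; it does not shift. Origin on its underside, midway between its sides, 125 mm behind its front edge; x points level from the front edge to the rail, y to the left, z up. Its five places lie at y = +84, +42, 0, -42, -84 mm.
- rail (a point): Middle of the rail's upper front edge, 26 mm above the board's top, at x = +72 mm of the board; axes as the board's. Thumb screws at y = +-105 mm stand 13 mm above the rail and clamp the two rods of the depth stop.
- stop_range (a point): Fixed point on the board at x = +66 mm, 4 mm above its top: the rearmost setting of the depth stop, a flat steel bar 8 mm high before the rail, parallel to it, with a rubber pad at each place. It is really set up to 28 mm nearer the front (pads at x = 38 to 66 mm); the setting is not measured and must be felt. Friction holds it: pressed with over about 7 N in all, it slips back.
- clip_lips (a point): Middle of the line of raised lips of five sprung wire clips, at x = +12 mm of the board, 12 mm above its top. One reaches forward from the rail over each place; a sample slides in under it and lifts it about 1 mm. Clips and friction together resist a steady push of the whole row with about 3 to 5 N, and its entry with up to 7 N.
- sample_oak: Loose light oak sample plate, 60 (x) x 32 (y) x 8 (z) mm, 45 g, lying on the board in front of its clip at about y = +84 mm of the board. Origin at the centre of its underside; x points to the rail. Home means its back edge touches the depth stop, with x along the board's x.
- sample_terracotta: Loose orange-brown terracotta sample plate, 60 (x) x 32 (y) x 8 (z) mm, 45 g, lying on the board in front of its clip at about y = +42 mm of the board. Origin at the centre of its underside; x points to the rail. Home means its back edge touches the depth stop, with x along the board's x.
- sample_marble: Loose white marble sample plate, 60 (x) x 32 (y) x 8 (z) mm, 45 g, lying on the board in front of its clip at about y = +0 mm of the board. Origin at the centre of its underside; x points to the rail. Home means its back edge touches the depth stop, with x along the board's x.
- sample_walnut: Loose dark walnut sample plate, 60 (x) x 32 (y) x 8 (z) mm, 45 g, lying on the board in front of its clip at about y = -42 mm of the board. Origin at the centre of its underside; x points to the rail. Home means its back edge touches the depth stop, with x along the board's x.
- sample_blue: Loose blue glazed ceramic sample plate, 60 (x) x 32 (y) x 8 (z) mm, 45 g, lying on the board in front of its clip at about y = -84 mm of the board. Origin at the centre of its underside; x points to the rail. Home means its back edge touches the depth stop, with x along the board's x.
- ruler: Aluminium cutting ruler lying flat, 240 mm long (its y), 50 mm wide (its x), 5 mm thick, 0.16 kg, both long edges straight and alike. An upright black grip bar with an orange stripe stands along its middle: 10 mm wide (x), 130 mm long (y), its top 41 mm above the underside. Origin at the centre of its underside, z up. The row of samples is 200 mm wide.
- cup: White coffee cup on a wooden saucer, 110 mm over its handle, 55 mm high; a bystander, origin under it.
- note_pad: Yellow block of sticky notes, 38 x 51 x 16 mm; a bystander, origin at the centre of its underside.
- puck_tin: Black round tin, 68 mm across, 30 mm high; a bystander, origin at the centre of its underside.
Mind the look-alikes: they are no part of the job. What is shaped like the sample_walnut but purple is not meant.

How it is judged:
On the way:
1. all five samples are home against the depth stop, square, each in its own place (x of stop_c1 in the frame of sample_oak below 0.03225 m and z of each of sample_oak, sample_terracotta, sample_marble, sample_walnut, sample_blue in the frame of board below 0.016 m and angle between the x axis of each of sample_oak, sample_terracotta, sample_marble, sample_walnut, sample_blue and the x axis of board, either way round below 0.06 rad and y of sample_oak in the frame of board between 0.07 and 0.098 m and x of stop_c2 in the frame of sample_terracotta below 0.03225 m and y of sample_terracotta in the frame of board between 0.028 and 0.056 m and x of stop_c3 in the frame of sample_marble below 0.03225 m and y of sample_marble in the frame of board between -0.014 and 0.014 m and x of stop_c4 in the frame of sample_walnut below 0.03225 m and y of sample_walnut in the frame of board between -0.056 and -0.028 m and x of stop_c5 in the frame of sample_blue below 0.03225 m and y of sample_blue in the frame of board between -0.098 and -0.07 m), for 0.2 s.
At the end, for the whole second after the job is handed in: Each sample flat in its own place (within 14 mm of its line), at most 1.5 mm off the depth stop, square within 0.06 rad; the ruler flat and still on the desk (underside within 5 mm of it, tilt under 0.05 rad), touching neither board nor samples (all of step 1 and height (world z) of ruler below 0.005 m and angle between ruler's own z axis and vertical below 0.05 rad and linear speed of ruler below 0.02 m/s and contact force between ruler and board below 0.1 N and contact force between ruler and sample_oak below 0.1 N and contact force between ruler and sample_terracotta below 0.1 N and contact force between ruler and sample_marble below 0.1 N and contact force between ruler and sample_walnut below 0.1 N and contact force between ruler and sample_blue below 0.1 N).
It fails at once if the depth stop is pushed more than 2 mm off its setting (distance of stop_c1 from where it was at the start of the episode above 0.002 m).
It fails at once if the fingers press a sample with more than 1 N (contact force between the fingers and sample_oak above 1 N or contact force between the fingers and sample_terracotta above 1 N or contact force between the fingers and sample_marble above 1 N or contact force between the fingers and sample_walnut above 1 N or contact force between the fingers and sample_blue above 1 N).
It fails at once if a bystander is moved by more than 15 mm (distance of any of cup, note_pad, puck_tin from where it was at the start of the episode above 0.015 m).
It also fails if it takes over 61 s, if anything falls off the work surface, if the arm or the gripper's body presses on something with over 40 N, if the wrist force passes 120 N, or if a joint passes its speed limit or range.

## Working session

There is one attempt and no reset: what is moved stays moved. The work goes in short steps, Python scripts to look and compute and a shell command to move; the robot and the scene stay as the last step left them, time stands still between calls to the robot, and variables do not carry over. Pictures are saved under pics/ and viewed, at most 10 in all, crops included, and the job is handed in when it is done.

```bash
mkdir -p pics; ls; python3 - <<'E'
from station import arm, cams
import cv2
s=arm.get_state(); print(s)
for n in ["top","side"]:
    cv2.imwrite(f"pics/{n}0.png",cams.grab_frame(n)); i=cams.camera_info(n); print(n,{k:(v.tolist() if hasattr(v,'tolist') else v) for k,v in i.items()})
print(cams.camera_info("wrist"))
E
```

```text
pics
{'t': 0.0, 'q': array([ 1.60111341e+00,  3.59371872e-01,  1.10727028e-02, -3.29391274e-04,
       -1.22410996e+00, -2.88077717e-01]), 'qd': array([-0.0004246 ,  0.00032774, -0.00054878, -0.00085484, -0.00067964,
       -0.00194664]), 'joint_efforts': array([ 1.19692344e-03, -5.82726717e+01,  2.93046874e+01,  6.99694365e+00,
        6.94389077e-03, -1.56068609e-04]), 'eef_pos': array([0.17199155, 0.65221935, 0.22564217]), 'ee_rot': array([ 3.13995834e+00, -1.61362135e-04, -2.57872674e-01]), 'force': array([ 0.1911892 ,  0.88664637, -0.01314837]), 'moment': array([0.0349448 , 0.01828738, 0.0544142 ]), 'gripper_force': 0.0, 'width': 0.08780448698867198}
top {'camera_matrix': [[372.9510994901996, 0.0, 252.1129797482253], [0.0, 372.9510994901996, 192.14422717754277], [0.0, 0.0, 1.0]], 'R': [[0.02955473893852817, -0.999554855381513, -0.004075351459461909], [-0.9780480853960543, -0.028076979177232238, -0.20647911733004318], [0.20627278070406654, 0.010088326101189852, -0.978442520343984]], 't': [-0.05631632201781889, 0.572694309862868, 1.0283865730187718]}
side {'camera_matrix': [[368.0
[... 203 characters left out ...]
71655451520945, -0.8780467202015869], [0.48629897802844757, 0.7312170194515198, -0.47836698718967136]], 't': [-0.48178443790595227, 0.18431116701022088, 0.8031796202363417]}
{'camera_matrix': array([[297.31863964,   0.        , 256.74130413],
       [  0.        , 297.31863964, 194.80700429],
       [  0.        ,   0.        ,   1.        ]]), 'hand_eye': array([[ 2.87825228e-04, -9.57730682e-01, -2.87666225e-01,
         7.80087232e-02],
       [ 9.99999285e-01, -5.81444049e-05,  1.19413290e-03,
        -2.51463635e-04],
       [-1.16038389e-03, -2.87666363e-01,  9.57729981e-01,
        -1.58681180e-01],
       [ 0.00000000e+00,  0.00000000e+00,  0.00000000e+00,
         1.00000000e+00]])}
```

View pics/top0.png

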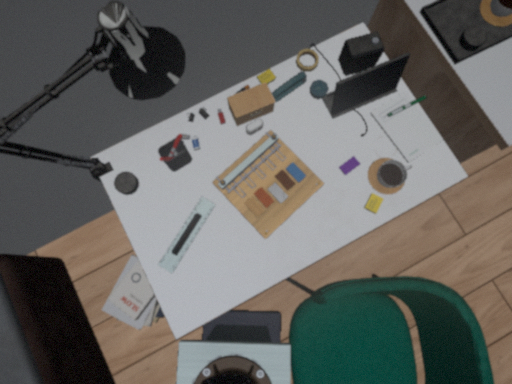

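View pics/side0.png

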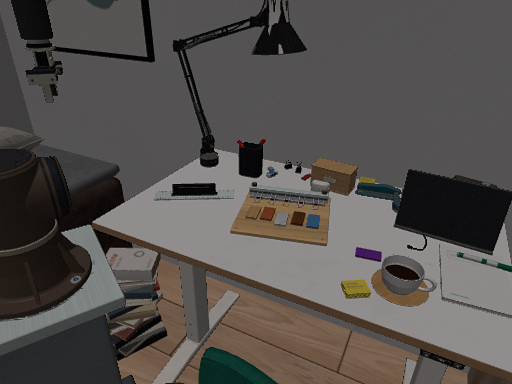

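The top view shows the ruler at about (187,234) with its dark grip bar, the board around (268,183), and the samples from oak (253,204) to blue (296,173). The purple look-alike at (349,165) lies off the board. The cup is at (388,175), the yellow pad at (373,203) and the black tin at (125,182).

```bash
cat > h.py <<'E'
import numpy as np, cv2
from scipy.spatial.transform import Rotation as Ro
from station import arm, cams
def T(s=None):
    s=s or arm.get_state(); M=np.eye(4); M[:3,:3]=Ro.from_euler('xyz',s['ee_rot']).as_matrix(); M[:3,3]=s['eef_pos']; return M
def ray(n,uv,Tt=None):
    i=cams.camera_info(n); K=np.array(i['camera_matrix']); x=(np.array(uv,float)-K[:2,2])/K[0,0]
    if n=='wrist':
        r=np.linalg.norm(x); d=np.array([*(np.sin(r)*x/max(r,1e-9)),np.cos(r)]); M=Tt@np.array(i['hand_eye']); return M[:3,3],M[:3,:3]@d
    R=np.array(i['R']);t=np.array(i['t']); return -R.T@t, R.T@np.array([*x,1])
def plane(n,uv,z,Tt=None):
    o,d=ray(n,uv,Tt); return o+d*(z-o[2])/d[2]
def proj(n,X,Tt=None):
    i=cams.camera_info(n); K=np.array(i['camera_matrix'])
    if n=='wrist':
        c=np.linalg.inv(Tt@np.array(i['hand_eye']))@np.array([*X,1]); th=np.arctan2(np.hypot(c[0],c[1]),c[2]); return K[:2,2]+K[0,0]*th*c[:2]/np.hypot(c[0],c[1])
    c=np.array(i['R'])@X+np.array(i['t']); return K[:2,2]+K[0,0]*c[:2]/c[2]
def step(target,yaw):
    """shift in tool axes (norm units) and turn about tool axes to reach target with the tool straight down at yaw"""
    M=T(); R=M[:3,:3]; d=R.T@(np.array(target)-M[:3,3])/0.08
    w=(Ro.from_matrix(R).inv()*Ro.from_euler('xyz',[np.pi,0,yaw])).as_rotvec()/0.5
    print('shift',d.round(3),'turn',w.round(3))
E
python3 - <<'E'
from h import *
im=cv2.imread('pics/top0.png'); hsv=cv2.cvtColor(im,cv2.COLOR_BGR2HSV)
for n,p in dict(sheet=(130,230),ruler=(205,205),grip=(187,234),board=(262,225),oak=(253,204),terr=(263,196),marb=(276,190),waln=(285,181),blue=(296,173),desk=(220,280)).items(): print(n,hsv[p[1],p[0]])
def big(m,box,k=None):
    x0,y0,x1,y1=box; z=np.zeros_like(m); z[y0:y1,x0:x1]=m[y0:y1,x0:x1]
    c=max(cv2.findContours(z,0,1)[0],key=cv2.contourArea); return cv2.minAreaRect(c)
g=big((hsv[...,2]<70).astype('uint8'),(165,205,208,262)); print('grip',g)
a=[plane('top',p,0.041) for p in cv2.boxPoints(g)]; print(np.round(a,3), np.mean(a,0))
r=big((hsv[...,1]<255).astype('uint8')&(cv2.inRange(hsv,(70,12,90),(110,90,255))>0).astype('uint8'),(150,185,225,280)); print('ruler',r)
a=[plane('top',p,0.005) for p in cv2.boxPoints(r)]; print(np.round(a,3), np.mean(a,0),np.linalg.norm(np.diff(a,axis=0),axis=1))
b=big(cv2.inRange(hsv,(8,60,60),(25,255,255)),(200,120,340,245)); print('board',b)
a=[plane('top',p,0.012) for p in cv2.boxPoints(b)]; print(np.round(a,3), np.mean(a,0),np.linalg.norm(np.diff(a,axis=0),axis=1))
c=im[115:285,145:335]; cv2.imwrite('pics/c1.png',cv2.resize(c,None,fx=4,fy=3.5,interpolation=2))
cv2.imwrite('pics/c1.png',cv2.resize(im[120:280,150:340],(760,600)[:1]+(640,) if 0 else (712,600),interpolation=2))
E
```

```text
sheet [110   9 178]
ruler [ 92  22 176]
grip [165  10  53]
board [ 18  97 153]
oak [ 16 104 144]
terr [  9 137 132]
marb [120   5 150]
waln [ 9 91 87]
blue [106 112 128]
desk [107  13 183]
grip ((185.8882293701172, 233.7470703125), (4.601789951324463, 44.63736343383789), 32.47119140625)
[[0.398 0.186 0.041]
 [0.509 0.123 0.041]
 [0.502 0.112 0.041]
 [0.391 0.174 0.041]] [0.4497319  0.14874658 0.041     ]
ruler ((186.26922607421875, 236.34613037109375), (23.574758529663086, 86.81058502197266), 33.690067291259766)
[[0.355 0.248 0.005]
 [0.576 0.119 0.005]
 [0.537 0.057 0.005]
 [0.319 0.188 0.005]] [0.44697066 0.15287617 0.005     ] [0.25622364 0.07322911 0.25429125]
board ((267.92120361328125, 182.86404418945312), (76.58428192138672, 80.16496276855469), 46.90915298461914)
[[ 0.612  0.083  0.012]
 [ 0.795 -0.093  0.012]
 [ 0.618 -0.256  0.012]
 [ 0.445 -0.081  0.012]] [ 0.61731458 -0.08668102  0.012     ] [0.2540017  0.2410183  0.24570213]
```

View pics/c1.png

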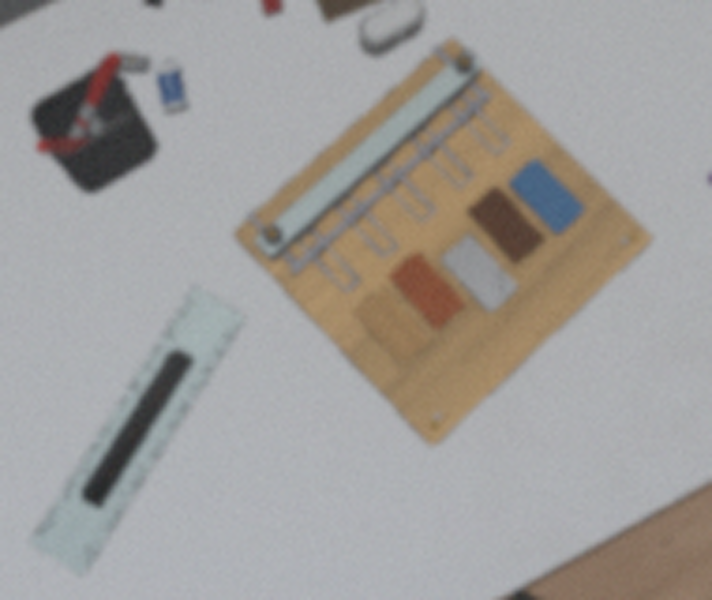

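```bash
python3 - <<'E'
from h import *
for p in [(102,168),(125,182),(388,175),(373,203)]: print(p,plane('top',p,0.02).round(3))
step([0.449,0.150,0.20],-0.515)
E
```

```text
(102, 168) [0.645 0.424 0.02 ]
(125, 182) [0.603 0.349 0.02 ]
(388, 175) [ 0.648 -0.452  0.02 ]
(373, 203) [ 0.56  -0.403  0.02 ]
shift [4.949 5.187 0.33 ] turn [ 0.003 -0.001  0.514]
```

```bash
H="python3 -m handwheel"; 
python3 -m handwheel '[[[0.41,0.43,0,0,0,0,0],[0.825,0.865,0,0,0,0,0]]]'
python3 -m handwheel '[[[0.41,0.43,0,0,0,0,0],[0.825,0.865,0,0,0,0,0]]]'
python3 -m handwheel '[[[0.41,0.43,0,0,0,0,0],[0.825,0.865,0,0,0,0,0]]]'
python3 -m handwheel '[[[0.41,0.43,0,0,0,0,0],[0.825,0.865,0,0,0,0,0]]]'
python3 -m handwheel '[[[0.41,0.43,0,0,0,0,0],[0.825,0.865,0,0,0,0,0]]]'
python3 -m handwheel '[[[0.41,0.43,0.2,0,0,0.25,0],[0.825,0.865,0.33,0,0,0.514,0],[0.825,0.865,0.33,0,0,0.514,0],[0.825,0.865,0.33,0,0,0.514,0]]]'
python3 - <<'E'
from h import *
M=T(); print(arm.get_state()['force']); np.save('T1.npy',M)
im=cams.grab_frame('wrist'); cv2.imwrite('pics/w1.png',im)
step([0.449,0.150,0.20],-0.515)
E
```

```text
t: 0.35
eef_pos: [0.2184, 0.5678, 0.2256]
ee_rot: [3.14, -0.0, -0.257]
force: [0.0, 0.3, 0.2]
width: 0.0878
gripper_force: 0.0
t: 0.6
eef_pos: [0.2649, 0.4836, 0.2262]
ee_rot: [3.141, 0.0, -0.258]
force: [0.9, 0.4, -0.1]
width: 0.0876
gripper_force: 0.0
t: 0.85
eef_pos: [0.3111, 0.3998, 0.2264]
ee_rot: [3.141, 0.0, -0.258]
force: [0.6, 0.1, 0.2]
width: 0.0877
gripper_force: 0.0
t: 1.1
eef_pos: [0.3572, 0.3161, 0.2265]
ee_rot: [3.141, 0.0, -0.258]
force: [0.3, 0.7, 0.2]
width: 0.0874
gripper_force: 0.0
t: 1.35
eef_pos: [0.4033, 0.2325, 0.2265]
ee_rot: [-3.142, 0.0, -0.258]
force: [1.4, 0.1, -0.4]
width: 0.0876
gripper_force: 0.0
t: 1.85
eef_pos: [0.4492, 0.1501, 0.2001]
ee_rot: [3.141, 0.0, -0.515]
force: [0.6, 0.2, -0.4]
width: 0.0877
gripper_force: 0.0
[ 0.56140253  0.2244194  -0.36955034]
shift [0.003 0.007 0.003] turn [-0.    -0.     0.002]
```

View pics/w1.png

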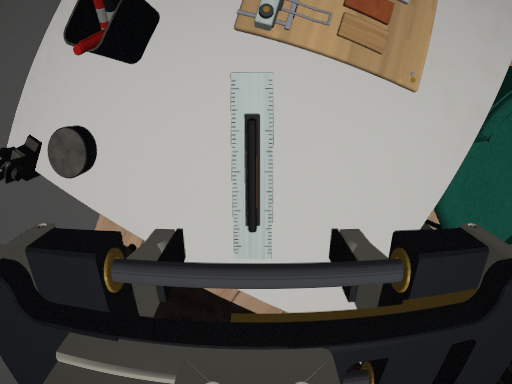

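The wrist view shows the ruler with its upper corners at (231,72) and (272,72) and its lower ones at (236,258) and (272,258). The grip bar's top runs from (252,114) to (253,231), and the tin at (72,152) is well clear of it.

```bash
python3 - <<'E'
from h import *
M=np.load('T1.npy'); im=cv2.imread('pics/w1.png'); hsv=cv2.cvtColor(im,cv2.COLOR_BGR2HSV)
q=np.array([plane('wrist',p,0.005,M) for p in [(231,72),(273,72),(272,258),(235,258)]]); print(q.round(3),q.mean(0),np.linalg.norm(q[0]-q[1]),np.linalg.norm(q[1]-q[2]))
e=q[:2].mean(0)-q[2:].mean(0); print('yaw',np.arctan2(e[1],e[0]))
z=np.zeros(im.shape[:2],'uint8'); z[100:240,238:270]=(hsv[100:240,238:270,2]<75)
c=max(cv2.findContours(z,0,1)[0],key=cv2.contourArea)[:,0]; hi=c[c[:,1].argmin()];lo=c[c[:,1].argmax()]
row=lambda v:np.where(z[v])[0].mean()
a,b=[plane('wrist',(row(v),v),0.041,M) for v in (hi[1]+2,lo[1]-2)]; print(hi,lo,a,b,np.linalg.norm(a-b),(a+b)/2,'yaw',np.arctan2(*(a-b)[1::-1]))
E
```

```text
[[0.57  0.116 0.005]
 [0.545 0.074 0.005]
 [0.337 0.19  0.005]
 [0.361 0.233 0.005]] [0.45326542 0.15319878 0.005     ] 0.04901197556114697 0.23859408585033998
yaw -0.5097845491474433
[245 114] [250 231] [0.51207463 0.12006342 0.041     ] [0.40055457 0.18369343 0.041     ] 0.12839588122674514 [0.4563146  0.15187842 0.041     ] yaw -0.518498700643072
```

```bash

python3 -m handwheel '[[[0.04,-0.05,0.6,0,0,0,0],[0.04,-0.05,1,0,0,0,0]]]'
python3 -m handwheel '[[[0,0,0.6,0,0,0,0],[0,0,0.95,0,0,0,0],[0,0,0.95,0,0,0,0]]]'
python3 -m handwheel '[[[0,0,0.2,0,0,0,0],[0,0,0.36,0,0,0,0],[0,0,0.36,0,0,0,0],[0,0,0.36,0,0,0,0]]]'
python3 -m handwheel '[[[0,0,0,0,0,0,230],[0,0,0,0,0,0,255],[0,0,0,0,0,0,255],[0,0,0,0,0,0,255],[0,0,0,0,0,0,255]]]' 50
python3 -m handwheel '[[[0,0,0,0,0,0,255],[0,0,0,0,0,0,255],[0,0,0,0,0,0,255]]]' 50
```

```text
t: 2.15
eef_pos: [0.4535, 0.1533, 0.1191]
ee_rot: [-3.141, 0.0, -0.512]
force: [0.1, 0.2, 0.0]
width: 0.0874
gripper_force: 0.0
t: 2.52
eef_pos: [0.4525, 0.1523, 0.0428]
ee_rot: [3.138, 0.001, -0.513]
force: [0.6, 0.7, 0.2]
width: 0.0872
gripper_force: 0.0
t: 3.02
eef_pos: [0.4543, 0.1526, 0.0161]
ee_rot: [-3.141, -0.0, -0.514]
force: [0.2, -0.1, 0.5]
width: 0.0877
gripper_force: 0.0
t: 3.65
eef_pos: [0.4539, 0.1521, 0.0154]
ee_rot: [3.142, 0.0, -0.515]
force: [0.9, 1.0, -0.4]
width: 0.0433
gripper_force: 0.0
t: 4.03
eef_pos: [0.4539, 0.1521, 0.0153]
ee_rot: [3.142, 0.0, -0.515]
force: [0.2, 0.7, 1.6]
width: 0.0131
gripper_force: 1.7
```

```bash

python3 -m handwheel '[[[0,0,0,0,0,0,255],[0,0,-0.3,0,0,0,255],[0,0,-0.7,0,0,0,255],[0,0,-1,0,0,0,255]]]' 55
python3 -m handwheel '[[[0.2,0.25,-0.5,0,0,0,255],[0.45,0.6,-1,0,0,0,255],[0.68,0.85,-1,0,0,0,255]]]'
python3 -m handwheel '[[[0.34,0.42,0,0,0,0,255],[0.68,0.85,0,0,0,0,255]]]'
python3 -m handwheel '[[[0.34,0.42,0,0,0,0,255],[0.68,0.85,0,0,0,0,255]]]'
python3 -m handwheel '[[[0.25,0.3,-0.1,0,0,0.2,255],[0.5,0.6,-0.3,0,0,0.4,255],[0.68,0.85,-0.3,0,0,0.56,255],[0.68,0.85,-0.3,0,0,0.56,255],[0.68,0.85,-0.3,0,0,0.56,255]]]'
python3 - <<'E'
from h import *
M=T(); s=arm.get_state(); print(s['eef_pos'],s['ee_rot'],s['force'],s['moment']); np.save('T2.npy',M)
im=cams.grab_frame('wrist'); cv2.imwrite('pics/w2.png',im)
E
```

```text
t: 4.53
eef_pos: [0.4538, 0.1521, 0.0963]
ee_rot: [-3.141, 0.0, -0.515]
force: [0.9, 0.8, -0.8]
width: 0.0097
gripper_force: 55.0
t: 4.9
eef_pos: [0.4692, 0.0659, 0.1785]
ee_rot: [-3.137, -0.003, -0.514]
force: [1.1, 0.1, -2.2]
width: 0.01
gripper_force: 55.0
t: 5.15
eef_pos: [0.4814, -0.0209, 0.1753]
ee_rot: [-3.141, 0.0, -0.514]
force: [0.5, -0.1, -1.7]
width: 0.0096
gripper_force: 55.0
t: 5.4
eef_pos: [0.4952, -0.1071, 0.1751]
ee_rot: [3.142, 0.001, -0.515]
force: [0.7, 0.5, -1.1]
width: 0.0097
gripper_force: 55.0
t: 6.02
eef_pos: [0.5089, -0.1915, 0.1988]
ee_rot: [3.141, 0.001, -0.794]
force: [-0.4, -0.7, -1.5]
width: 0.0094
gripper_force: 55.0
[ 0.5088511  -0.19154483  0.19884373] [ 3.14106252e+00  9.74587203e-04 -7.94405429e-01] [-0.41179612 -0.70480506 -1.52380121] [0.0859581  0.0171565  0.00987377]
```

View pics/w2.png

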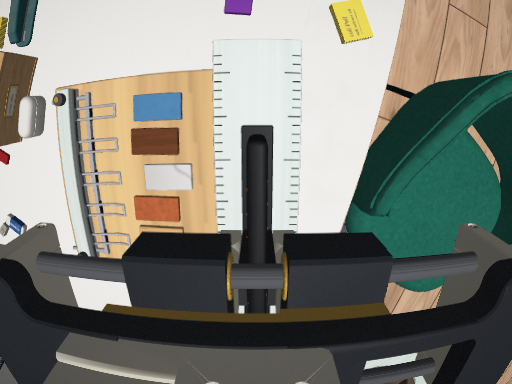

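The wrist view shows the ruler held firmly, its front edge running from (213,40) to (216,225). The samples are blue (158,107), walnut (155,141), marble (168,177), terracotta (157,208) and oak, part hidden, at (162,230). The purple plate at (238,5) lies off the board on the desk, so it is the look-alike; the dark-brown one on the board is the walnut.

```bash
python3 - <<'E'
from h import *
M=np.load('T2.npy'); im=cv2.imread('pics/w2.png'); g=cv2.cvtColor(im,cv2.COLOR_BGR2GRAY).astype(float); hsv=cv2.cvtColor(im,cv2.COLOR_BGR2HSV)
def line(P): 
    P=np.array(P)[:,:2]; vx,vy,x,y=cv2.fitLine(P.astype(np.float32),cv2.DIST_HUBER,0,0.01,0.01).ravel(); return np.array([x,y]),np.array([vx,vy])
# ruler front edge: max gradient in columns 205-222
rz=M[2,3]-0.0153
dif=np.abs(np.diff(cv2.GaussianBlur(im,(3,3),0).astype(float),axis=1)).sum(2)
P=[plane('wrist',(203+dif[v,203:226].argmax()+.5,v),rz+0.005,M) for v in range(80,222,4)]
p,d=line(P); print('ruler edge yaw',np.arctan2(d[1],d[0]), 'mod pi', 'tool coords', [ (M[:3,:3].T@(np.array(q)-M[:3,3])).round(4).tolist() for q in (P[0],P[-1])])
# board side edge y=-120
P=[]
for u in range(95,205,5):
    v0=int(88+(u-57)*(70-88)/156); seg=np.abs(np.diff(hsv[v0-12:v0+12,u,1].astype(float))); P.append(plane('wrist',(u,v0-12+seg.argmax()+.5),0.012,M))
pb,db=line(P); print('board side',pb,np.degrees(np.arctan2(db[1],db[0])),len(P)); 
# rail front edge top
P=[]
for v in range(110,240,5):
    u0=int(75+(v-92)*(93-75)/163); P.append(plane('wrist',(u0-8+dif[v,u0-8:u0+8].argmax()+.5,v),0.038,M))
pr,dr=line(P); print('rail',pr,np.degrees(np.arctan2(dr[1],dr[0])))
for n,uv in dict(blue=(158,107),waln=(155,141),marb=(168,177),terr=(157,208)).items():
    c=im[uv[1],uv[0]].astype(int)
    m=(np.abs(cv2.GaussianBlur(im,(3,3),0).astype(int)-cv2.GaussianBlur(im,(9,9),0)[uv[1],uv[0]].astype(int)).max(2)<32).astype('uint8'); z=np.zeros_like(m); z[uv[1]-20:uv[1]+20,uv[0]-35:uv[0]+37]=m[uv[1]-20:uv[1]+20,uv[0]-35:uv[0]+37]
    cc=max(cv2.findContours(z,0,1)[0],key=cv2.contourArea)[:,0]; W=np.array([plane('wrist',q,0.02,M)[:2] for q in cc],np.float32)
    r=cv2.minAreaRect(W*1000); print(n,np.round(r[0],1),np.round(r[1],1),round(r[2],1))
E
```

```text
ruler edge yaw -0.79038984 mod pi tool coords [[0.0944, -0.025, 0.0102], [0.0111, -0.0249, 0.0103]]
board side [ 0.69940346 -0.1787055 ] 44.682846 22
rail [ 0.67214835 -0.04467603] -52.268494
blue [ 650.5 -169.5] [57.8 30.6] 43.6
waln [ 625.5 -137.9] [59.3 30.2] 42.3
marb [ 584.5 -115.6] [58.  29.8] 44.2
terr [570.2 -73.7] [58.3 32.6] 41.4
```

```bash
python3 - <<'E'
from h import *
def fit(P):
    P=np.array(P)[:,:2].astype(np.float32)
    vx,vy,x,y=cv2.fitLine(P*1000,cv2.DIST_HUBER,0,0.01,0.01).ravel(); res=(P*1000-[x,y])@[-vy,vx]; return np.degrees(np.arctan2(vy,vx)),(x,y),np.abs(res).mean()
M=np.load('T2.npy'); im=cv2.imread('pics/w2.png'); lab=cv2.cvtColor(cv2.GaussianBlur(im,(3,3),0),cv2.COLOR_BGR2LAB).astype(float)
def edge(lab,a,b,w,n,ch):
    a,b=np.array(a,float),np.array(b,float); d=(b-a)/np.linalg.norm(b-a); nn=np.array([-d[1],d[0]]); out=[]
    s=np.arange(-w,w+.01,.25)
    for k in np.linspace(0.06,.94,n):
        q=(a+k*(b-a))[None]+s[:,None]*nn
        v=cv2.remap(lab[...,ch].astype(np.float32),q[:,0].astype(np.float32)[None],q[:,1].astype(np.float32)[None],1)[0]
        g=np.abs(np.gradient(cv2.GaussianBlur(v[None],(9,1),1.5)[0])); out.append(q[(g).argmax()])
    return out
t=cv2.cvtColor(cv2.imread('pics/top0.png'),cv2.COLOR_BGR2LAB)
L,Tp,Rt,B=[np.array([150+x*190/712,120+y*160/600]) for x,y in [(238,232),(455,40),(650,238),(432,444)]]
for n,a,b in [('left',L,B),('right',Tp,Rt),('front',B,Rt),('back',L,Tp)]:
    f=fit([plane('top',q,0.012) for q in edge(t,a,b,4,40,2)]); print('top',n,f)
print('wrist right',fit([plane('wrist',q,0.012,M) for q in edge(lab,(100,83),(205,71),6,40,2)]))
# rail strip, right boundary: b channel jump from strip to wood/shadow
print('wrist rail',[fit([plane('wrist',q,0.038,M) for q in edge(lab,(74,100),(90,245),7,60,c)]) for c in (2,1,0)])
cv2.imwrite('pics/c2.png',cv2.resize(im[70:270,40:240],(600,600),interpolation=2))
E
```

```text
top left (np.float32(44.61043), (np.float32(523.9482), np.float32(-2.7556362)), np.float32(0.5974704))
top right (np.float32(44.827774), (np.float32(696.31744), np.float32(-180.3509)), np.float32(0.5134286))
top front (np.float32(-45.43565), (np.float32(531.6261), np.float32(-169.44211)), np.float32(0.34268346))
top back (np.float32(-45.36419), (np.float32(697.07776), np.float32(-0.18988957)), np.float32(5.1584597))
wrist right (np.float32(44.70794), (np.float32(684.962), np.float32(-192.73903)), np.float32(0.17766502))
wrist rail [(np.float32(-45.279724), (np.float32(667.9665), np.float32(-49.738934)), np.float32(0.36717272)), (np.float32(-45.269497), (np.float32(669.062), np.float32(-51.02297)), np.float32(1.6864369)), (np.float32(-52.40034), (np.float32(668.89197), np.float32(-39.487003)), np.float32(4.243906))]
```

View pics/c2.png

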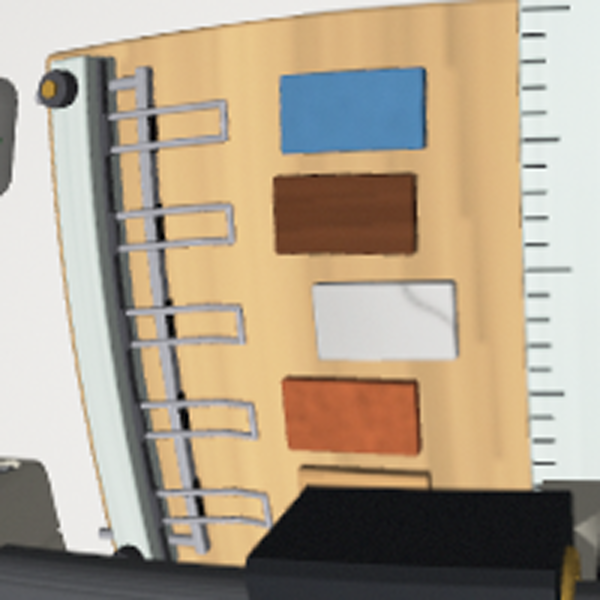

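The enlarged crop confirms the five board samples in order: blue, brown walnut, marble, terracotta and oak. It also shows the rail on the left and the ruler edge on the right. All edges give a board yaw of about 44.65°, so the ruler is already parallel.

```bash

python3 -m handwheel '[[[0,-0.2,0.4,0,0,0,255],[0,-0.43,0.8,0,0,0,255],[0,-0.43,1,0,0,0,255]]]'
python3 -m handwheel '[[[0,0,0.4,0,0,0,255],[0,0,0.8,0,0,0,255],[0,0,0.95,0,0,0,255],[0,0,0.95,0,0,0,255],[0,0,0.95,0,0,0,255]]]'
python3 - <<'E'
from h import *
s=arm.get_state();print(s['eef_pos'],s['ee_rot'],s['force'],s['moment'])
step([.5336,-.1673,.0293],-.7935)
E
```

```text
t: 6.45
eef_pos: [0.5337, -0.1662, 0.1176]
ee_rot: [3.14, 0.002, -0.792]
force: [-0.1, -0.4, -1.5]
width: 0.0097
gripper_force: 55.0
t: 7.08
eef_pos: [0.5349, -0.1677, 0.0447]
ee_rot: [-3.14, -0.002, -0.794]
force: [0.2, -0.4, -1.8]
width: 0.0099
gripper_force: 55.0
[ 0.53491004 -0.16771065  0.04467387] [-3.14034051e+00 -1.55115582e-03 -7.94282563e-01] [ 0.22280847 -0.43685952 -1.82817403] [ 0.04759336 -0.04033425  0.02331513]
shift [-0.015  0.008  0.192] turn [-0.003 -0.003 -0.002]
```

```bash

python3 -m handwheel '[[[0,0,0.1,0,0,0,255],[0,0,0.19,0,0,0,255],[0,0,0.19,0,0,0,255],[0,0,0.19,0,0,0,255]]]' | sed -n 2,4p
python3 -m handwheel '[[[0,-0.1,0,0,0,0,255],[0,-0.2,0,0,0,0,255],[0,-0.25,0,0,0,0,255],[0,-0.25,0,0,0,0,255]]]' | sed -n 2,4p
python3 -m handwheel '[[[0,-0.1,0,0,0,0,255],[0,-0.2,0,0,0,0,255],[0,-0.25,0,0,0,0,255],[0,-0.25,0,0,0,0,255]]]' | sed -n 2,4p
python3 - <<'E'
from h import *
M=T(); s=arm.get_state();print(s['eef_pos'],s['ee_rot'],s['force'],s['moment']); np.save('T3.npy',M)
cv2.imwrite('pics/w3.png',cams.grab_frame('wrist'))
E
```

```text
eef_pos: [0.5338, -0.1677, 0.028]
ee_rot: [3.141, 0.0, -0.795]
force: [-0.4, -0.1, -0.7]
eef_pos: [0.5486, -0.1533, 0.0281]
ee_rot: [-3.142, -0.0, -0.794]
force: [0.3, -0.4, -1.2]
eef_pos: [0.5628, -0.1393, 0.0281]
ee_rot: [-3.141, -0.0, -0.794]
force: [0.3, -0.1, -1.8]
[ 0.5628494  -0.13934028  0.02811197] [-3.14133152e+00 -1.59619680e-04 -7.94433152e-01] [ 0.28600664 -0.14790415 -1.83932005] [ 0.1247847  -0.00678995  0.01158673]
```

View pics/w3.png

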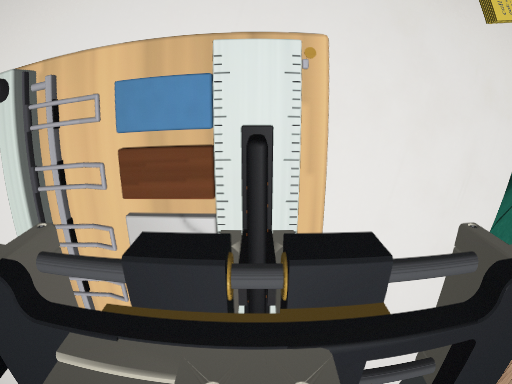

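The samples are being gathered square against the ruler's edge at column 213; blue's front now touches it and the clip lips begin at about column 100. I'll estimate the bar's position from the earlier view for a slow-down point.

```bash
python3 - <<'E'
from h import *
M=np.load('T2.npy'); M3=np.load('T3.npy'); c=np.array([.7114,.7028])
for p,z in [((92,97),.024),((108,250),.024),((95,140),.024),((115,110),.024),((117,150),.024)]: print(p,(plane('wrist',p,z,M)[:2]@c).round(4))
for p,z in [((48,80),.024),((72,235),.024),((63,180),.024),((98,110),.024),((105,175),.024),((116,90),.02),((121,170),.02)]: print('w3',p,(plane('wrist',p,z,M3)[:2]@c).round(4))
E
python3 -m handwheel '[[[0,-0.03,0,0,0,0,255],[0,-0.06,0,0,0,0,255],[0,-0.09,0,0,0,0,255],[0,-0.125,0,0,0,0,255]]]' | sed -n 2,4p
python3 -m handwheel '[[[0,-0.03,0,0,0,0,255],[0,-0.06,0,0,0,0,255],[0,-0.09,0,0,0,0,255],[0,-0.125,0,0,0,0,255]]]' | sed -n 2,4p
```

```text
(92, 97) 0.4283
(108, 250) 0.4327
(95, 140) 0.4277
(115, 110) 0.396
(117, 150) 0.3969
w3 (48, 80) 0.436
w3 (72, 235) 0.4311
w3 (63, 180) 0.4299
w3 (98, 110) 0.3969
w3 (105, 175) 0.3957
w3 (116, 90) 0.3859
w3 (121, 170) 0.386
eef_pos: [0.5696, -0.1326, 0.0281]
ee_rot: [3.141, 0.0, -0.795]
force: [-1.4, -2.1, -0.7]
eef_pos: [0.5768, -0.1255, 0.0281]
ee_rot: [3.142, 0.0, -0.795]
force: [-1.6, -1.4, -0.7]
```

```bash
cat > f.py <<'E'
from h import *
c=np.array([.7114,.7028])
F=[];m=[]
for k in range(4):
    s=arm.get_state(); F.append(s['force'][:2]@c); m.append(s['moment'][2]); cams.grab_frame('side')
print('s_edge %.4f  Fx %.2f  Mz %.2f yaw %.4f z %.4f'%(s['eef_pos'][:2]@c+.025,np.mean(F),np.mean(m),s['ee_rot'][2],s['eef_pos'][2]))
E
python3 f.py
python3 -m handwheel '[[[0,-0.03,0,0,0,0,255],[0,-0.06,0,0,0,0,255],[0,-0.09,0,0,0,0,255],[0,-0.125,0,0,0,0,255]]]' | sed -n 2,4p
python3 f.py
python3 -m handwheel '[[[0,-0.015,0,0,0,0,255],[0,-0.03,0,0,0,0,255],[0,-0.04,0,0,0,0,255]]]' | sed -n 4p
python3 f.py
```

```text
s_edge 0.3476  Fx -1.30  Mz -0.01 yaw -0.7946 z 0.0282
eef_pos: [0.5821, -0.1197, 0.0282]
ee_rot: [3.138, 0.002, -0.795]
force: [-5.9, -5.7, 3.6]
s_edge 0.3554  Fx -7.04  Mz -0.02 yaw -0.7952 z 0.0282
force: [-5.5, -5.6, 4.1]
s_edge 0.3583  Fx -7.70  Mz 0.01 yaw -0.7952 z 0.0282
```

```bash
python3 - <<'E'
from h import *
M=T(); np.save('T4.npy',M); im=cams.grab_frame('wrist'); cv2.imwrite('pics/w4f.png',im)
sd=cams.grab_frame('side'); cv2.imwrite('pics/s4f.png',sd)
a=cv2.resize(im[40:310,0:230],(510,600),interpolation=2); b=cv2.resize(sd[170:250,225:345],(290,193),interpolation=2)
o=np.zeros((600,800,3),'uint8'); o[:,:510]=a; o[:193,510:]=b; cv2.imwrite('pics/w4.png',o)
E
```

```text
(no output)
```

View pics/w4.png

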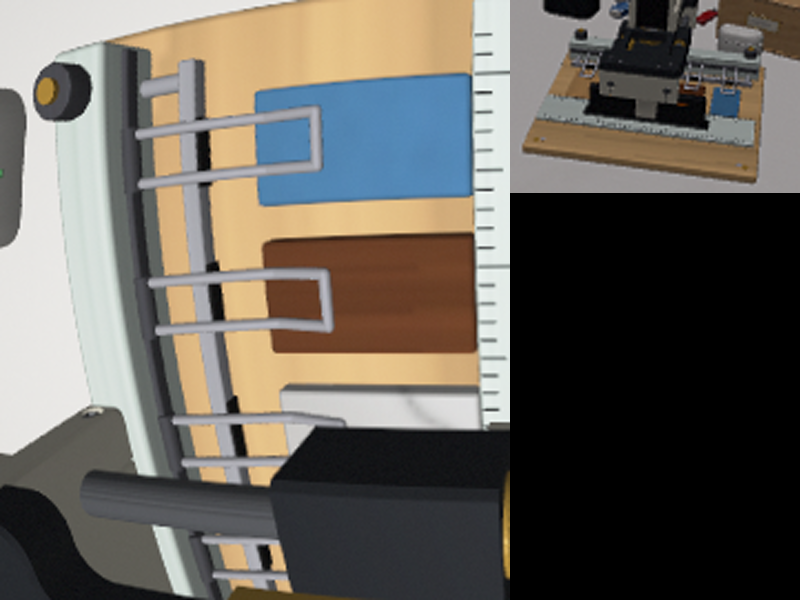

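The crop shows the samples flush on the ruler edge and under the clips, with a gap left to the pads (pad face at crop x≈212, blue's back edge at x≈256). The 7 N is therefore clip entry, not the stop.

```bash
python3 - <<'E'
from h import *
M=np.load('T4.npy'); c=np.array([.7114,.7028]); px=lambda x,y:(x*230/510,40+y*.45)
for n,p,z in [('pad blue',(211,165),.018),('pad waln',(218,290),.018),('blue back',(256,150),.02),('waln back',(265,300),.02),('edge',(474,150),.0185)]: print(n,(plane('wrist',px(*p),z,M)[:2]@c).round(4))
E
python3 -m handwheel '[[[0,-0.012,0,0,0,0,255],[0,-0.025,0,0,0,0,255],[0,-0.0375,0,0,0,0,255]]]' | sed -n 4p
python3 f.py
python3 -m handwheel '[[[0,-0.008,0,0,0,0,255],[0,-0.016,0,0,0,0,255],[0,-0.025,0,0,0,0,255]]]' | sed -n 4p
python3 f.py
```

```text
pad blue 0.4331
pad waln 0.4344
blue back 0.4172
waln back 0.418
edge 0.3572
force: [-5.9, -5.4, 3.9]
s_edge 0.3613  Fx -7.76  Mz -0.02 yaw -0.7953 z 0.0282
force: [-6.2, -6.2, 4.9]
s_edge 0.3632  Fx -8.23  Mz -0.01 yaw -0.7953 z 0.0282
```

```bash

python3 -m handwheel '[[[0,0,-0.007,0,0,0,255],[0,0,-0.014,0,0,0,255],[0,0,-0.014,0,0,0,255]]]' | sed -n 4p
python3 f.py
python3 -m handwheel '[[[0,-0.008,0,0,0,0,255],[0,-0.016,0,0,0,0,255],[0,-0.025,0,0,0,0,255]]]' | sed -n 4p
python3 f.py
```

```text
force: [-3.2, -2.1, -2.9]
s_edge 0.3651  Fx -3.46  Mz 0.04 yaw -0.7947 z 0.0291
force: [-3.3, -2.2, -4.1]
s_edge 0.3674  Fx -3.22  Mz 0.05 yaw -0.7948 z 0.0293
```

```bash

python3 -m handwheel '[[[0,-0.01,0,0,0,0,255],[0,-0.02,0,0,0,0,255],[0,-0.025,0,0,0,0,255]]]' | sed -n 4p
python3 f.py
python3 -m handwheel '[[[0,-0.006,0,0,0,0,255],[0,-0.0125,0,0,0,0,255]]]' | sed -n 4p
python3 f.py
python3 -m handwheel '[[[0,-0.006,0,0,0,0,255],[0,-0.0125,0,0,0,0,255]]]' | sed -n 4p
python3 f.py
```

```text
force: [-2.7, -2.9, -4.1]
s_edge 0.3693  Fx -3.50  Mz 0.00 yaw -0.7948 z 0.0293
force: [-2.7, -2.9, -3.8]
s_edge 0.3703  Fx -3.74  Mz 0.02 yaw -0.7948 z 0.0293
force: [-3.6, -2.1, -3.1]
s_edge 0.3713  Fx -3.81  Mz -0.00 yaw -0.7947 z 0.0293
```

```bash

python3 -m handwheel '[[[0,-0.004,0,0,0,0,255],[0,-0.0075,0,0,0,0,255]]]' | sed -n 4p
python3 f.py
python3 -m handwheel '[[[0,-0.004,0,0,0,0,255],[0,-0.0075,0,0,0,0,255]]]' | sed -n 4p
python3 f.py
```

```text
force: [-2.4, -2.6, -3.7]
s_edge 0.3719  Fx -3.27  Mz -0.01 yaw -0.7947 z 0.0293
force: [-1.8, -3.1, -3.4]
s_edge 0.3725  Fx -3.23  Mz -0.00 yaw -0.7948 z 0.0293
```

```bash

python3 -m handwheel '[[[0,-0.004,0,0,0,0,255],[0,-0.0075,0,0,0,0,255]]]' | sed -n 4p
python3 f.py
```

```text
force: [-3.7, -3.0, -3.3]
s_edge 0.3730  Fx -3.72  Mz -0.02 yaw -0.7948 z 0.0293
```

```bash

python3 -m handwheel '[[[0,-0.004,0,0,0,0,255],[0,-0.0075,0,0,0,0,255]]]' | sed -n 4p
python3 f.py
python3 -m handwheel '[[[0,-0.004,0,0,0,0,255],[0,-0.0075,0,0,0,0,255]]]' | sed -n 4p
python3 f.py
```

```text
force: [-2.8, -2.4, -3.9]
s_edge 0.3737  Fx -3.39  Mz -0.01 yaw -0.7948 z 0.0293
force: [-2.9, -3.0, -2.5]
s_edge 0.3743  Fx -3.72  Mz 0.02 yaw -0.7947 z 0.0293
```

```bash

python3 -m handwheel '[[[0,-0.004,0,0,0,0,255],[0,-0.0075,0,0,0,0,255]]]' | sed -n 4p
python3 f.py
python3 -m handwheel '[[[0,-0.004,0,0,0,0,255],[0,-0.0075,0,0,0,0,255]]]' | sed -n 4p
python3 f.py; python3 - <<'E'
from h import *
M=T(); np.save('T5.npy',M); im=cams.grab_frame('wrist'); cv2.imwrite('pics/w5f.png',im)
cv2.imwrite('pics/w5.png',cv2.resize(im[60:310,0:150],(480,600) if 0 else (360,600),interpolation=2))
E
```

```text
force: [-2.6, -3.0, -4.1]
s_edge 0.3749  Fx -3.91  Mz 0.02 yaw -0.7948 z 0.0293
force: [-1.9, -3.1, -3.7]
s_edge 0.3755  Fx -3.23  Mz -0.01 yaw -0.7947 z 0.0293
```

View pics/w5.png

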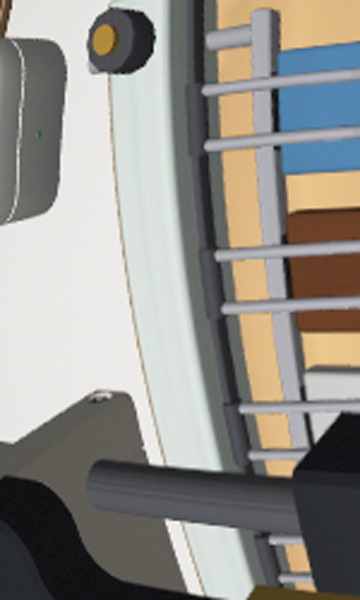

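The crop shows the blue and walnut back edges (x≈280–288) almost on the bar (x≈276). The remaining gap is only a millimetre or two, and it is even along the row.

```bash

python3 -m handwheel '[[[0,-0.004,0,0,0,0,255],[0,-0.0065,0,0,0,0,255]]]' | sed -n 4p
python3 f.py
python3 -m handwheel '[[[0,-0.004,0,0,0,0,255],[0,-0.0065,0,0,0,0,255]]]' | sed -n 4p
python3 f.py
```

```text
force: [-3.3, -4.1, -3.1]
s_edge 0.3757  Fx -4.96  Mz 0.09 yaw -0.7947 z 0.0293
force: [-4.2, -4.9, -1.7]
s_edge 0.3759  Fx -6.69  Mz 0.10 yaw -0.7947 z 0.0294
```

```bash

python3 -m handwheel '[[[0,0,0,0,0,-0.003,255],[0,0,0,0,0,-0.006,255],[0,0,0,0,0,-0.006,255]]]' | sed -n 4p
python3 f.py
python3 -m handwheel '[[[0,0,0,0,0,-0.003,255],[0,0,0,0,0,-0.006,255],[0,0,0,0,0,-0.006,255]]]' | sed -n 4p
python3 f.py
```

```text
force: [-3.8, -6.7, -2.3]
s_edge 0.3759  Fx -6.82  Mz -0.01 yaw -0.7920 z 0.0293
force: [-4.0, -5.2, -2.9]
s_edge 0.3759  Fx -6.47  Mz -0.04 yaw -0.7892 z 0.0293
```

```bash

python3 -m handwheel '[[[0,-0.002,0,0,0,0,255],[0,-0.0035,0,0,0,0,255],[0,-0.0035,0,0,0,0,255]]]' | sed -n 4p
python3 f.py
python3 -m handwheel '[[[0,0.01,0,0,0,0,255],[0,0.04,0,0,0,0,255],[0,0.15,0,0,0,0,255],[0,0.35,0,0,0,0,255],[0,0.35,0,0,0,0,255]]]' | sed -n 2,4p
python3 -m handwheel '[[[0,0,-0.4,0,0,0,255],[0,0,-0.8,0,0,0,255],[0,0,-1,0,0,0,255],[0,0,-1,0,0,0,255]]]' | sed -n 2,4p
python3 - <<'E'
from h import *
M=T(); np.save('T6.npy',M); im=cams.grab_frame('wrist'); cv2.imwrite('pics/w6f.png',im)
cv2.imwrite('pics/w6.png',cv2.resize(im[60:310,20:270],(600,600),interpolation=2))
step([0.454,0.152,.18],-.515)
E
```

```text
force: [-3.9, -7.2, -1.1]
s_edge 0.3759  Fx -7.45  Mz -0.04 yaw -0.7892 z 0.0293
eef_pos: [0.5769, -0.1254, 0.0294]
ee_rot: [3.142, 0.0, -0.79]
force: [-0.2, 0.2, -1.1]
eef_pos: [0.5787, -0.1245, 0.1102]
ee_rot: [-3.14, -0.001, -0.789]
force: [-0.1, -1.0, -1.9]
shift [-3.544 -1.336 -0.887] turn [-0.001  0.    -0.548]
```

View pics/w6.png

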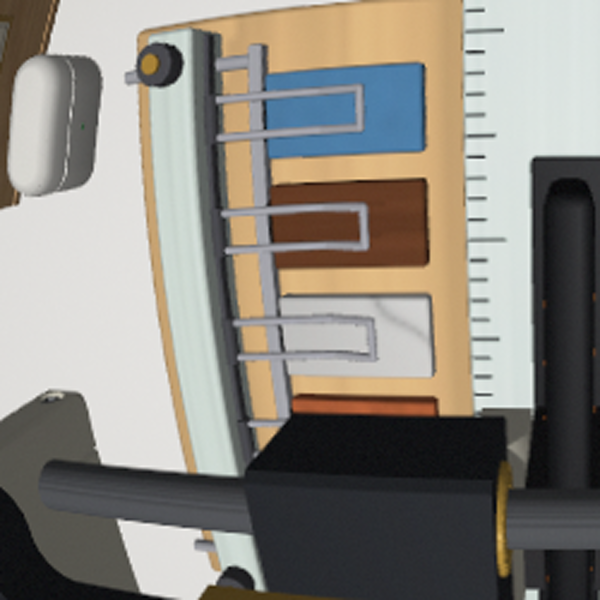

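The row is straight, with every visible back edge on the bar and an even front edge (crop x≈427–438). I'll now take the ruler back to its free spot on the desk.

```bash

python3 -m handwheel '[[[0,0,-0.45,0,0,0,255],[-0.3,-0.1,-0.89,0,0,0,255],[-0.88,-0.34,-0.89,0,0,0,255]]]' | sed -n 2,4p
python3 -m handwheel '[[[-0.45,-0.17,0,0,0,0,255],[-0.88,-0.33,0,0,0,0,255]]]' | sed -n 2,4p
python3 -m handwheel '[[[-0.45,-0.17,0,0,0,0,255],[-0.88,-0.33,0,0,0,0,255]]]' | sed -n 2,4p
python3 -m handwheel '[[[-0.4,-0.15,0,0,0,-0.25,255],[-0.8,-0.3,0,0,0,-0.5,255],[-0.9,-0.34,0,0,0,-0.548,255],[-0.9,-0.34,0,0,0,-0.548,255]]]' | sed -n 2,4p
python3 - <<'E'
from h import *
step([0.454,0.152,.025],-.515)
E
```

```text
eef_pos: [0.5489, -0.0555, 0.1814]
ee_rot: [-3.14, -0.002, -0.791]
force: [0.7, 1.2, -1.2]
eef_pos: [0.5155, 0.0141, 0.1788]
ee_rot: [3.14, 0.001, -0.789]
force: [0.0, 0.4, -1.4]
eef_pos: [0.4847, 0.0825, 0.1789]
ee_rot: [3.139, 0.001, -0.789]
force: [0.4, 0.4, -1.8]
eef_pos: [0.4541, 0.152, 0.1795]
ee_rot: [3.14, 0.001, -0.515]
force: [0.4, -0.0, -1.7]
shift [ 1.000e-03 -3.000e-03  1.931e+00] turn [0.003 0.001 0.001]
```

```bash

python3 -m handwheel '[[[0,0,0.5,0,0,0,255],[0,0,1,0,0,0,255]]]' | sed -n 2,4p
python3 -m handwheel '[[[0,0,0.45,0,0,0,255],[0,0,0.85,0,0,0,255],[0,0,0.93,0,0,0,255],[0,0,0.93,0,0,0,255],[0,0,0.93,0,0,0,255]]]' | sed -n 2,4p
python3 -m handwheel '[[[0,0,0.05,0,0,0,255],[0,0,0.1,0,0,0,255],[0,0,0.115,0,0,0,255],[0,0,0.115,0,0,0,255]]]' | sed -n 2,4p
```

```text
eef_pos: [0.455, 0.1512, 0.0995]
ee_rot: [-3.141, -0.0, -0.517]
force: [0.2, 0.1, -1.9]
eef_pos: [0.4555, 0.1523, 0.0272]
ee_rot: [-3.14, -0.001, -0.515]
force: [-0.5, -0.3, -1.8]
eef_pos: [0.4545, 0.1519, 0.0168]
ee_rot: [3.141, 0.0, -0.515]
force: [0.8, 0.6, -1.2]
```

```bash

python3 -m handwheel '[[[0,0,0.01,0,0,0,255],[0,0,0.018,0,0,0,255],[0,0,0.018,0,0,0,255]]]' | sed -n 2,4p
python3 -m handwheel '[[[0,0,0,0,0,0,200],[0,0,0,0,0,0,100],[0,0,0,0,0,0,0],[0,0,0,0,0,0,0],[0,0,0,0,0,0,0]]]' | sed -n 2,6p
python3 -m handwheel '[[[0,0,0,0,0,0,0],[0,0,0,0,0,0,0],[0,0,0,0,0,0,0],[0,0,-0.1,0,0,0,0],[0,0,-0.2,0,0,0,0]]]' | sed -n 2,6p
python3 -m handwheel '[[[0,0,-0.3,0,0,0,0],[0,0,-0.7,0,0,0,0],[0,0,-1,0,0,0,0]]]' | sed -n 2,6p
python3 -m handwheel '[[[0,0,-0.5,0,0,0,0],[0,0,-1,0,0,0,0],[0,0,-1,0,0,0,0],[0,0,-1,0,0,0,0]]]' | sed -n 1,6p
python3 - <<'E'
from h import *
M=T(); im=cams.grab_frame('wrist'); t=cams.grab_frame('top'); cv2.imwrite('pics/t7.png',t)
hsv=cv2.cvtColor(im,cv2.COLOR_BGR2HSV)
z=np.zeros(im.shape[:2],'uint8'); z[60:245,225:285]=cv2.inRange(hsv,(70,12,90),(110,90,255))[60:245,225:285]
c=max(cv2.findContours(z,0,1)[0],key=cv2.contourArea)[:,0]; W=np.array([plane('wrist',q,0.005,M)[:2] for q in c],np.float32)*1000; print(cv2.minAreaRect(W))
# stray movement of the rows in top view: sample centroids
t0=cv2.imread('pics/top0.png'); d=cv2.absdiff(t,t0).max(2); d=cv2.medianBlur(d,5)
for k in cv2.connectedComponentsWithStats((d>40).astype('uint8'))[2][1:]: print(k)
E
```

```text
eef_pos: [0.4546, 0.1519, 0.0154]
ee_rot: [3.142, 0.0, -0.515]
force: [1.2, -0.6, -1.5]
eef_pos: [0.4547, 0.1519, 0.0155]
ee_rot: [-3.141, -0.0, -0.515]
force: [0.0, -0.6, 0.2]
width: 0.0534
gripper_force: 0.0
eef_pos: [0.4547, 0.152, 0.0321]
ee_rot: [-3.142, -0.0, -0.515]
force: [0.7, 0.2, 0.3]
width: 0.0876
gripper_force: 0.0
eef_pos: [0.4549, 0.1521, 0.1135]
ee_rot: [-3.14, -0.001, -0.515]
force: [0.4, -0.1, -0.5]
width: 0.0876
gripper_force: 0.0
t: 27.22
eef_pos: [0.4542, 0.1518, 0.1916]
ee_rot: [-3.141, 0.0, -0.515]
force: [0.3, -0.2, -0.3]
width: 0.0877
gripper_force: 0.0
((465.5794372558594, 145.4908905029297), (49.09623718261719, 209.95558166503906), 60.590736389160156)
[265 151  40  39 709]
[   6  155  184  130 7663]
[255 170  16  15 127]
[270 185  16  16 142]
[251 189   4   3   9]
[257 190  16  17 160]
[181 222  29  36 543]
[ 21 240   6   9  39]
[  0 279   2   3   4]
[  0 319   6  12  32]
[ 26 377   4   5  11]
[201 380   7   4  22]
```

```bash
python3 - <<'E'
from h import *
t=cv2.cvtColor(cv2.imread('pics/t7.png'),cv2.COLOR_BGR2LAB).astype(np.float32); c=np.array([.7114,.7028]); yv=np.array([-.7028,.7114])
for n,y in dict(oak=84,terr=42,marb=0,waln=-42,blue=-84).items():
    out=[]
    for dy in range(-8,9,4):
        s=np.arange(.350,.395,.0005); P=[proj('top',np.array([*(c*k+yv*(-.494+(y+dy)/1000)),.02])) for k in s]; P=np.array(P,np.float32)
        v=np.stack([cv2.remap(t[...,k],P[None,:,0],P[None,:,1],1)[0] for k in range(3)]); v=cv2.GaussianBlur(v,(13,1),3)
        g=np.abs(np.gradient(v,axis=1)).sum(0); out.append(s[5+g[5:-5].argmax()])
    print(n,np.round(out,4))
E
```

```text
oak [0.372  0.3725 0.3925 0.3725 0.372 ]
terr [0.3745 0.374  0.374  0.3745 0.374 ]
marb [0.375  0.375  0.3745 0.3745 0.3745]
waln [0.3745 0.3745 0.374  0.374  0.3735]
blue [0.3735 0.3735 0.374  0.374  0.374 ]
```

```bash
python3 -c "
from station import arm
print(arm.job_done())"
```

```text
the job is handed in; nothing more can be done
None
```

I pushed the five samples with the ruler under the clips and against the depth stop as one straight row, then laid the ruler flat on the desk off the board and handed the job in at about 27 s. The hand-in gave no verdict, and oak's seating is the least certain: it was hidden in the last close view, and its edge was unclear from above.

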